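# Join a bench riser with its cam lock

### The arm

A 7-joint arm with a two-finger parallel gripper is mounted at the origin on the work surface. World frame = base frame: x ahead of the robot, y to its left, z up, the work surface at z = 0. Lengths are in m, angles in rad, forces in N, time in s.
With the tool pointing down it reaches from about 0.35 to 0.9 m from the base axis. Payload 19.9 kg.
Tool frame: the origin (TCP) lies between the finger pads; the fingertips stand 8 mm ahead of it and the grasp point (between the pads) lies 11 mm behind it; z points along the fingers, y is the line along which they close (so a half turn about z gives the same grasp; the last joint's range is limited). The gripper opens to 85 mm and grips with 20 to 120 N. Pads are 22 mm wide; open, the fingers measure 114 mm over their backs; the gripper's body (76 mm by 85 mm) begins 54 mm behind the grasp point. The pads swing forward as they close: fully open they stand 13 mm farther back than shut.
Start: joints at [1.236, 0.417, -0.01, 1.614, 0.005, 1.111, -0.053], TCP at [0.18, -0.598, 0.239] pointing down, gripper open.
Joint ranges: [-2.81, 2.81], [-0.39, 2.02], [-1.27, 1.25], [0.06, 2.57], [-1.19, 4.33], [0.19, 2], [-2.82, 2.82]. Speed limits (rad/s): [1.89, 1.89, 2.39, 2.39, 3.01, 3.01, 3.01].

### API

Orientations are given as [roll, pitch, yaw] about the fixed x, y, z axes, in that order (R = Rz(yaw) Ry(pitch) Rx(roll)).
In Python, from workcell import robot, imaging gives the robot as it stands. The module is installed in compiled form; this text tells all that it offers.
- The arm moves only by the tool send_rows, never from a script. Its argument "deltas" is a list of rows, each an object of numbers: "claw": the opening in per cent of the stroke, from 0 (shut) to 100 (fully open); "dx", "dy", "dz": the shift along the world's x, y, z in cm; "rx", "ry", "rz": the turn, a rotation vector about the world's x, y, z in rad. A call has 1 to 20 rows; each row is the pose to reach, as a shift and turn from the pose commanded when the call began; what a row does not reach only later rows make up. A row lasts 1/8 s, in which the tool goes at most 62.5 mm and 10.7 degrees, less where a joint would pass 70% of its speed; a pose out of reach is approached as far as the arm can. A call with a gripper value outside its range is refused whole. The fingers move at their own pace and stop on an object; the grip force is fixed at half the most. Time passes only in rows, so rows that repeat a pose let the fingers close. It gives the time, the measured TCP pose, the force, the opening and the grip force at its end, in the units of the state.
- robot.observe(): the state, without advancing time (a new reading comes with each control period).
- imaging.camera(name): name is "scene" or "top" or "wrist"; returns a dict with "image" (420x560x3 uint8, red, green, blue), "camera_matrix" (3x3 intrinsics, pixels), "world_to_cam" (4x4, takes a point from world to camera coordinates); the wrist camera has in their place "hand_eye" (4x4, takes a point from camera to tool coordinates, whose origin is the TCP and whose axes are the flange's). Camera axes: x right, y down, z forward; pixel columns grow to the right and rows downward; lengths in m; the calibration is good to about 2 mm. The wrist camera is an equidistant fisheye: a pixel r from the principal point sees the ray r / f radians off the axis. A picture is of the moment at which its call begins: read the wrist's pose just before it. There is no depth.
- robot.hand_in(): hands the job in; it is judged then, once.
The state is a dict: "clock": time; "q": joint angles; "joint_velocities": joint speeds; "joint_torque": joint torques, N m; "tcp_pos": TCP position; "tcp_rot": TCP orientation; "force": force on the tool from outside, world axes, zero at the start; "ft_torque": the same for the moment, N m; "gripper_width": finger opening in m; "gripper_force": force on a finger pad.
Only numpy, scipy, OpenCV 4.12 (cv2) and the standard library are available. Lean on these libraries where they do the work, as an engineer would, in place of code of your own. Each camera call takes 0.05 s, during which the arm holds its last target. There are 200 camera calls.

### The job

The small white bench riser lies upside down and its second leg still has to go on. Push the loose leg up against the open end of the board so that its stud and two dowels go right in, then turn the wing of the cam at that end clockwise until the cam has drawn the leg flush and firmly tight, stop there without forcing it, and let go. Leave the other things on the bench where they are.

Things in the scene. Friction and masses are not known exactly. Their poses are not given: they have to be found in the camera images.
- riser: White bench riser lying upside down, fixed. Board 260 long x 160 deep x 28 thick, one leg (80 high, 22 thick) already fitted at its far end. Origin: middle of the board's open end edge, at bench level; +y runs along the middle of the board to the fitted leg, +x along the open end edge, z up. A second cam with the same wing, at y = 200, belongs to the fitted leg: already locked, it does not turn.
- bore (a point): Mouth of the stud bore in the middle of the board's open end face, 14 above the bench; axes as the riser's. The bore is 18 wide and runs along +y to the cam. Two dowel holes, 10.5 wide and 20 deep, lie beside it at x = -50 and +50.
- leg: The loose leg: white panel 160 wide (x), 22 thick (y), 80 high (z), about 0.3 kg, standing upright on the bench. Origin: centre of its underside; +y is its joint face. Two rubber feet (18 dia, 3 high) on its upper edge at x = -62 and +62. In place, its axes match the riser's and its origin lies at y = -11 of the riser, on the bench.
- leg_face (a point): Middle of the leg's joint face, 14 above the bench; axes as the leg's. Here a steel stud sticks out along +y (7 thick, ball head 15 dia, its centre about 65 out); at x = -50 and +50 wooden dowels, 8 dia, round noses, 12 out. Push it in until the faces meet or nearly so: the cam draws the rest, but catches the head only if the gap is under 3 mm.
- cam: The open cam: steel disc 40 dia in a grey flange (58 dia, 1 high) in the board's upper face, at x = 0, y = 70 (to within 1) of the riser. Origin on its axis at bench level; x along its wing, y across it. Turning takes 0.05 N m while free; once the leg is tight the moment climbs by some 0.07 in 0.1 rad. 0.12 to 0.2 N m above the free level is firmly tight; beyond 0.25 it is being forced.
- cam_wing (a point): Middle of the cam's finger wing, a steel bar 36 long (x) and 10 thick (y), on the cam's axis 38 above the bench; the wing's top is 48 above the bench, 20 above the board.
- cam_turn (a joint): Turn of the cam, rad, growing clockwise seen from above. At -0.12 to 0.1 it is open and takes in the stud; at 1.25 the wing stands square to the open end edge. The slot meets the stud's head somewhere between 0.8 and 2.3, then draws 3.2 mm per rad; it comes tight somewhere between 1.8 and 2.6, each time elsewhere, as the cam is set only to the nearest mm. It stops dead at 2.75 and stays where it is left.
- jar_white: Bystander: white plastic jar with white lid, 90 dia x about 120 high, far right of the bench. Leave alone.
- jar_red: Bystander: white jar with red lid, 72 dia x about 100 high, right of the loose leg. Leave alone.
- dropper: Bystander: amber glass bottle, 34 dia x about 75 high, far side. Leave alone.
- screwdriver: Bystander: screwdriver with black handle lying near the robot's base. Leave alone.
- rail: Bystander: plain white board 160 x 60 x 18 lying flat on the right, without stud or dowels. Leave alone.
- tray: Bystander: grey open tray 100 x 140 x 25 with spare dowels and a spare cam disc, near right. Leave alone.
- spatula: Bystander: steel spatula about 180 long lying on the left. Leave alone.
There are look-alikes about, which are no part of the job. Leave any orange or red look-alike of the leg alone.

How it is judged:
By the outcome, as a careful person would: the job done as asked, in the order asked, and still so for the second after the job is handed in, with the robot touching nothing.
It also fails if it takes over 72 s, if anything falls off the work surface, if the arm or the gripper's body presses on something with over 40 N, if the wrist force passes 120 N, or if a joint passes its speed limit or range.

## Working session

There is one attempt and no reset: what is moved stays moved. The work goes in short steps, Python scripts to look and compute and a tool call to move; the robot and the scene stay as the last step left them, time stands still between calls to the robot, and variables do not carry over. Pictures are saved under pics/ and viewed, at most 10 in all, crops included, and the job is handed in when it is done.

Besides the shell and the picture viewer there is one more tool, called after "Request:" by a JSON object that holds its "name" and its "arguments". send_rows: Moves the arm, as the interface text tells. Its arguments: {"type":"object","properties":{"deltas":{"type":"array","items":{"type":"object","properties":{"claw":{"type":"number"},"dx":{"type":"number"},"dy":{"type":"number"},"dz":{"type":"number"},"rx":{"type":"number"},"ry":{"type":"number"},"rz":{"type":"number"}}}}},"required":["deltas"]}

```bash
mkdir -p pics
python3 - <<'E'
from workcell import robot, imaging
import cv2,numpy as np
s=robot.observe();print(s)
for n in("scene","top"):
    c=imaging.camera(n);np.savez(n,**{k:v for k,v in c.items()})
    cv2.imwrite(f"pics/{n}0.png",c["image"][:,:,::-1]);print(n,c["camera_matrix"],c["world_to_cam"])
E
```

```text
{'clock': 0.0, 'q': array([ 1.23647119,  0.41800663, -0.01027445,  1.61419903,  0.00472524,
        1.1107007 , -0.0530193 ]), 'joint_velocities': array([ 2.88058081e-04,  6.48337782e-04,  6.99719922e-04, -9.72096364e-05,
        7.35833752e-04, -7.93627421e-04,  2.07490445e-04]), 'joint_torque': array([-1.97076661e-03, -8.64460158e+01,  6.77663293e-01, -4.34907997e+01,
        1.90428982e-02,  7.36558432e-03,  5.74849923e-05]), 'tcp_pos': array([ 0.18027675, -0.59806744,  0.23862958]), 'tcp_rot': array([-3.14030787e+00,  1.28672064e-04,  2.92799386e-01]), 'force': array([-0.73815608,  0.23418454,  0.32012224]), 'ft_torque': array([-0.05070577,  0.02735154, -0.07142235]), 'gripper_force': 0.0, 'gripper_width': 0.08567104859096063}
scene [[471.05743775   0.         272.67286713]
 [  0.         471.05743775 206.08425842]
 [  0.           0.           1.        ]] [[-0.8608482   0.50875714  0.01032285  0.4425585 ]
 [ 0.32566451  0.56640511 -0.7570521  -0.10709998]
 [-0.39100257 -0.64834514 -0.65327296  1.52228493]
 [ 0.          0.          0.          1.        ]]
top [[401.7742652    0.         283.41562084]
 [  0.         401.7742652  210.10522643]
 [  0.           0.           1.        ]] [[-0.02640198 -0.99957739 -0.01216463  0.01085141]
 [-0.98843355  0.02792169 -0.14906207  0.51077996]
 [ 0.14933873  0.00808839 -0.98875301  1.39746731]
 [ 0.          0.          0.          1.        ]]
```

View pics/scene0.png

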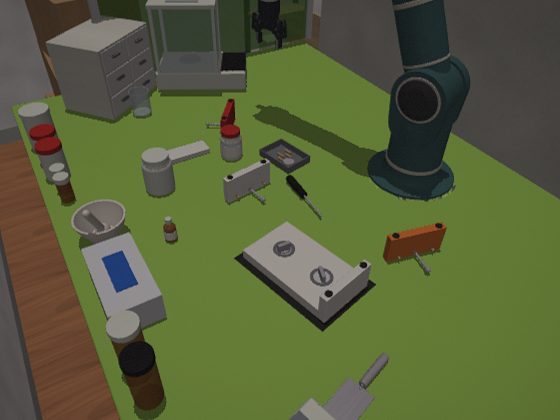

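View pics/top0.png

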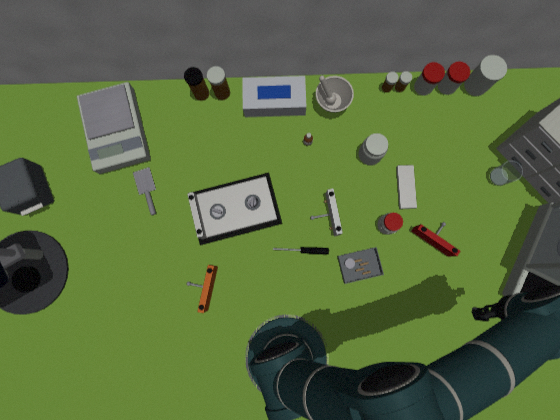

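Top view: the white leg is at (334,212), with its stud pointing left toward the open end of the board at about (276,205). The fitted leg is at (196,215), the open cam near (252,202) and the locked cam near (217,211).
Things that could be taken for the leg: the white leg with stud (334,212), the orange look-alike (207,288), the red look-alike (436,240) and the plain rail (406,187). I choose (334,212).

```bash
cat > h.py <<'E'
import numpy as np,cv2
from scipy.spatial.transform import Rotation as R
def load(n): return dict(np.load(n+".npz"))
def plane(c,px,z):
    "world points at height z seen at fixed-camera pixels"
    px=np.atleast_2d(px).astype(float); K=c["camera_matrix"];T=c["world_to_cam"]
    d=np.c_[(px-K[:2,2])/K[0,0],np.ones(len(px))]@T[:3,:3]
    o=-T[:3,:3].T@T[:3,3]
    return o+d*((z-o[2])/d[:,2])[:,None]
def wplane(c,px,z):
    "the same for a saved wrist picture (pos, rot saved with it)"
    px=np.atleast_2d(px).astype(float);K=c["camera_matrix"]
    v=px-K[:2,2];r=np.linalg.norm(v,axis=1);th=r/K[0,0]
    d=np.c_[v/np.maximum(r,1e-9)[:,None]*np.sin(th)[:,None],np.cos(th)]
    W=np.eye(4);W[:3,:3]=R.from_euler("xyz",c["rot"]).as_matrix();W[:3,3]=c["pos"]
    M=W@c["hand_eye"];d=d@M[:3,:3].T;o=M[:3,3]
    return o+d*((z-o[2])/d[:,2])[:,None]
def wrist(n):
    from workcell import robot,imaging
    s=robot.observe();c=imaging.camera("wrist")
    np.savez(n,pos=s["tcp_pos"],rot=s["tcp_rot"],**c)
    return load(n)
E
python3 - <<'E'
from h import *
c=load("top")
print(c["image"].shape)
im=c["image"][:,:,::-1]
cv2.imwrite("pics/topc.png",cv2.resize(im[165:250,185:350],None,fx=4.8,fy=4.8,interpolation=cv2.INTER_CUBIC))
print("leg ends",plane(c,[[330,190],[337,234]],.08))
print("board end",plane(c,[[272,176],[280,228]],.028))
print("cams",plane(c,[[252,202],[217,211]],.03))
E
```

```text
(420, 560, 3)
leg ends [[ 0.57094327 -0.16785562  0.08      ]
 [ 0.41648591 -0.18512137  0.08      ]]
board end [[0.63939273 0.03528529 0.028     ]
 [0.44809979 0.01089932 0.028     ]]
cams [[0.54492225 0.10952982 0.03      ]
 [0.5156433  0.2361235  0.03      ]]
```

View pics/topc.png

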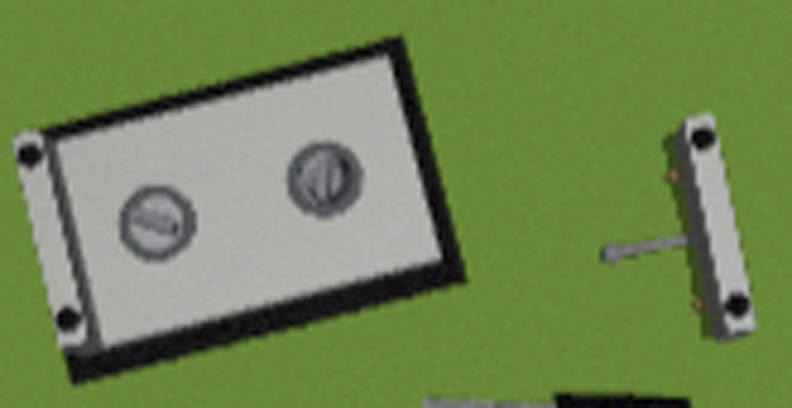

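The crop confirms the chosen part: white, with rubber feet, a stud and two dowels, facing the open end of the board. Next I bring the wrist camera over it.

Request:
{"name": "send_rows", "arguments": {"deltas": [{"dz": 6}, {"dz": 11, "dx": 4, "dy": 6}, {"dz": 11, "dx": 7, "dy": 12}, {"dz": 11, "dx": 10, "dy": 18}, {"dz": 11, "dx": 14, "dy": 23}, {"dz": 11, "dx": 17, "dy": 28}, {"dz": 11, "dx": 21, "dy": 34}, {"dz": 11, "dx": 24, "dy": 39}, {"dz": 11, "dx": 28, "dy": 44}, {"dz": 11, "dx": 32, "dy": 48}, {"dz": 11, "dx": 32, "dy": 48}, {"dz": 11, "dx": 32, "dy": 48}, {"dz": 11, "dx": 32, "dy": 48}, {"dz": 11, "dx": 32, "dy": 48}, {"dz": 11, "dx": 32, "dy": 48}]}}

```text
$.deltas[0]: bad value
```

Run:
```python
from h import *
from workcell import robot
s=robot.observe();print(s["clock"],s["q"].round(2),s["tcp_pos"],s["tcp_rot"],s["force"],s["ft_torque"])
c=wrist("w1");print(c["camera_matrix"],c["hand_eye"])
cv2.imwrite("pics/w1.png",cv2.resize(c["image"][:,:,::-1],(800,600),interpolation=cv2.INTER_CUBIC))
```

```text
0.1 [ 1.24  0.42 -0.01  1.61  0.    1.11 -0.05] [ 0.1802998  -0.59810954  0.2387094 ] [-3.14044599e+00  9.33344857e-05  2.92818043e-01] [-0.16338894  0.16317597  0.12441109] [-0.02219705 -0.03008273  0.00908277]
[[325.1922621    0.         281.73858697]
 [  0.         325.1922621  211.91492417]
 [  0.           0.           1.        ]] [[-6.45083911e-04 -9.53165534e-01 -3.02448425e-01  7.70056311e-02]
 [ 9.99999644e-01 -7.79523478e-04  3.23794812e-04 -1.10916968e-04]
 [-5.44395702e-04 -3.02448108e-01  9.53165697e-01 -1.34094001e-01]
 [ 0.00000000e+00  0.00000000e+00  0.00000000e+00  1.00000000e+00]]
```

View pics/w1.png

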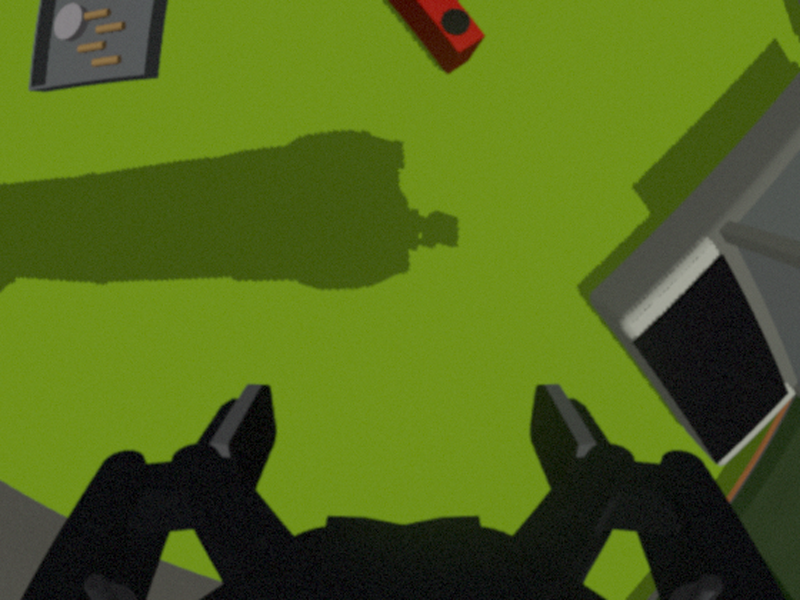

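The arm did not move; the call was refused because rows apparently need every field. The wrist view shows only open bench and the fingers at the bottom. I resend with full rows.

Request:
{"name": "send_rows", "arguments": {"deltas": [{"claw": 100, "dx": 0, "dy": 0, "dz": 6, "rx": 0, "ry": 0, "rz": 0}, {"claw": 100, "dx": 4, "dy": 6, "dz": 11, "rx": 0, "ry": 0, "rz": 0}, {"claw": 100, "dx": 10, "dy": 17, "dz": 11, "rx": 0, "ry": 0, "rz": 0}, {"claw": 100, "dx": 17, "dy": 28, "dz": 11, "rx": 0, "ry": 0, "rz": 0}, {"claw": 100, "dx": 24, "dy": 39, "dz": 11, "rx": 0, "ry": 0, "rz": 0}, {"claw": 100, "dx": 31, "dy": 52, "dz": 11, "rx": 0, "ry": 0, "rz": -0.1}, {"claw": 100, "dx": 31, "dy": 52, "dz": 11, "rx": 0, "ry": 0, "rz": -0.1}, {"claw": 100, "dx": 31, "dy": 52, "dz": 11, "rx": 0, "ry": 0, "rz": -0.1}, {"claw": 100, "dx": 31, "dy": 52, "dz": 11, "rx": 0, "ry": 0, "rz": -0.1}, {"claw": 100, "dx": 31, "dy": 52, "dz": 11, "rx": 0, "ry": 0, "rz": -0.1}, {"claw": 100, "dx": 31, "dy": 52, "dz": 11, "rx": 0, "ry": 0, "rz": -0.1}, {"claw": 100, "dx": 31, "dy": 52, "dz": 11, "rx": 0, "ry": 0, "rz": -0.1}, {"claw": 100, "dx": 31, "dy": 52, "dz": 11, "rx": 0, "ry": 0, "rz": -0.1}, {"claw": 100, "dx": 31, "dy": 52, "dz": 11, "rx": 0, "ry": 0, "rz": -0.1}, {"claw": 100, "dx": 31, "dy": 52, "dz": 11, "rx": 0, "ry": 0, "rz": -0.1}, {"claw": 100, "dx": 31, "dy": 52, "dz": 11, "rx": 0, "ry": 0, "rz": -0.1}]}}

```text
clock: 2.15
tcp_pos: [0.4903, -0.0788, 0.3493]
tcp_rot: [3.142, -0.0, 0.192]
force: [-0.3, 0.7, -0.1]
gripper_width: 0.0856
gripper_force: 0.0
```

Run:
```python
from h import *
from workcell import robot
s=robot.observe();print(s["clock"],s["q"].round(2),s["tcp_pos"],s["tcp_rot"],s["force"],s["ft_torque"])
c=wrist("w1")
cv2.imwrite("pics/w1b.png",cv2.resize(c["image"][:,:,::-1],(800,600),interpolation=cv2.INTER_CUBIC))
```

```text
2.15 [ 0.54  0.12 -0.49  1.76  0.06  1.27 -1.33] [ 0.49027745 -0.07881608  0.34932411] [ 3.14151265e+00 -6.40925138e-05  1.91971292e-01] [-0.29561908  0.7007349  -0.09408119] [-0.038241   -0.02920971 -0.0391886 ]
```

View pics/w1b.png

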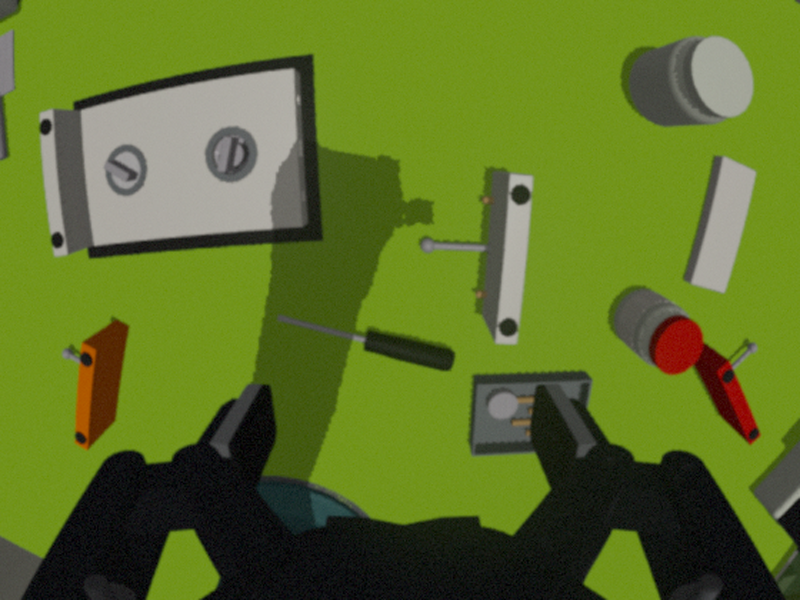

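The wrist view (800-wide) shows the leg's feet at (520,194) and (508,327) and the stud head at (427,244). The open cam is at (231,153), the locked cam at (126,169), the fitted leg's feet at (46,127) and (57,240), and the board's open edge near x=300. I take blob centroids next and fit poses.

```bash
cat >> h.py <<'E'
def centroid(im,p,r,f):
    "centroid (native px) of the biggest blob of mask f in a window round native pixel p"
    x,y=int(p[0]),int(p[1]);x0,y0=max(x-r,0),max(y-r,0)
    w=im[y0:y+r+1,x0:x+r+1]
    n,l,st,ce=cv2.connectedComponentsWithStats(f(w).astype(np.uint8))
    k=1+np.argmax(st[1:,4]);return ce[k]+[x0,y0],st[k,4]
def rigid(A,B):
    "2D pose (angle, t) taking A to B"
    a=A-A.mean(0);b=B-B.mean(0)
    th=np.arctan2((a[:,0]*b[:,1]-a[:,1]*b[:,0]).sum(),(a*b).sum())
    M=R.from_euler("z",th).as_matrix()[:2,:2];return th,B.mean(0)-M@A.mean(0),M
dark=lambda w:w.max(2)<55
E
python3 - <<'E'
from h import *
c=load("w1");im=c["image"];k=.7
def pt(p,r,f,z):
    q,a=centroid(im,np.array(p)*k,r,f);print(q.round(1),a);return wplane(c,q,z)[0,:2]
leg=np.array([pt((520,194),9,dark,.083),pt((508,327),9,dark,.083)])
hsv=cv2.cvtColor(im,cv2.COLOR_RGB2HSV)
head=pt((427,244),7,lambda w:cv2.cvtColor(w,cv2.COLOR_RGB2HSV)[:,:,1]<90,.014)
th,t,M=rigid(np.array([[.062,0],[-.062,0]]),leg)
print("leg",th,t,np.linalg.norm(leg[0]-leg[1]),"head in leg",M.T@(head-t))
ff=np.array([pt((46,127),8,dark,.083),pt((57,240),8,dark,.083)])
# flange: fit ellipse by hand-made mask of grey ring
g=cv2.cvtColor(im,cv2.COLOR_RGB2GRAY)
fl=[]
for p in((231,153),(126,169)):
    x,y=(np.array(p)*k).astype(int);w=(g[y-24:y+25,x-24:x+25]<135).astype(np.uint8)
    cs=cv2.findContours(w,cv2.RETR_EXTERNAL,cv2.CHAIN_APPROX_NONE)[0]
    cn=[q for q in cs if cv2.contourArea(q)>150]
    for q in cn: print(cv2.contourArea(q),cv2.fitEllipse(q),(x-24,y-24))
    e=cv2.fitEllipse(max(cn,key=lambda q:cv2.contourArea(q)));fl.append(wplane(c,np.array(e[0])+[x-24,y-24],.029)[0,:2])
A=np.array([[.062,.271],[-.062,.271],[0,.07],[0,.2]]);B=np.vstack([ff,fl])
th,t,M=rigid(A,B);print("riser",th,t,(B-(A@M.T+t))*1000)
print("flange line yaw",np.arctan2(-(fl[1]-fl[0])[0],(fl[1]-fl[0])[1]),"feet yaw",np.arctan2(*(ff[0]-ff[1])[::-1]),np.linalg.norm(fl[1]-fl[0]))
big=cv2.resize(im[35:185,10:240,::-1],None,fx=3.4,fy=3.4,interpolation=cv2.INTER_CUBIC)
cv2.imwrite("pics/board.png",big)
E
```

```text
[364. 136.] 97
[355.4 228.8] 79
[299.8 171.4] 89
leg 0.15746090107803346 [ 0.49755474 -0.18008104] 0.12328272972819634 head in leg [-9.08653433e-05  7.42843534e-02]
[31.5 88.5] 52
[ 39.8 167.8] 52
1067.0 ((24.463285446166992, 24.57913589477539), (35.37807083129883, 38.469200134277344), 16.800067901611328) (np.int64(137), np.int64(83))
786.0 ((23.911611557006836, 24.54952049255371), (28.34355354309082, 35.39904022216797), 4.076149940490723) (np.int64(64), np.int64(94))
riser 0.23025786331628534 [0.56220614 0.03888549] [[-0.35156936 -0.44318394]
 [ 0.43000371 -0.44679219]
 [-0.33343205  0.73898381]
 [ 0.25499769  0.15099232]]
flange line yaw 0.2268647893127861 feet yaw 0.23173376717324914 0.12929397481295393
```

View pics/board.png

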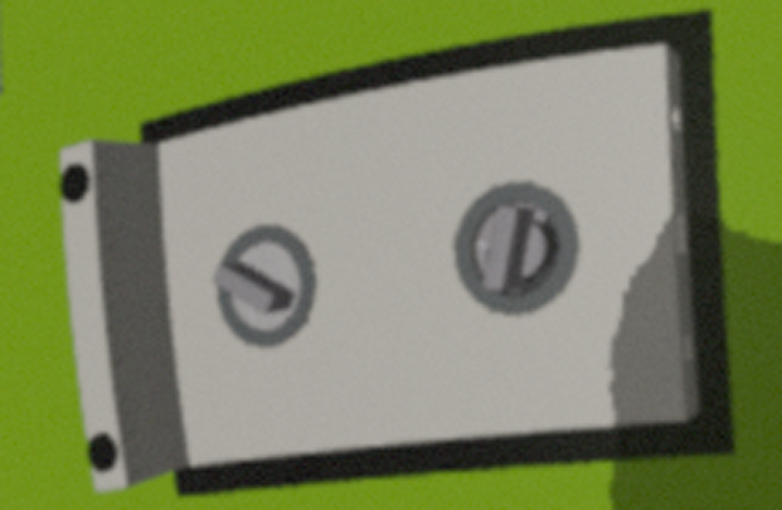

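Both poses fit well, with residuals under 1 mm. The riser is at (0.5622, 0.0389) with yaw 0.230; the leg is at (0.4976, -0.1801) with yaw 0.157. The crop shows the open cam's wing near (515,250), nearly parallel to the open edge, so the cam is open. I grasp the leg now.

Request:
{"name": "send_rows", "arguments": {"deltas": [{"claw": 100, "dx": 0.5, "dy": -5, "dz": -3, "rx": 0, "ry": 0, "rz": -0.035}, {"claw": 100, "dx": 0.73, "dy": -10.13, "dz": -7, "rx": 0, "ry": 0, "rz": -0.035}, {"claw": 100, "dx": 0.73, "dy": -10.13, "dz": -13, "rx": 0, "ry": 0, "rz": -0.035}, {"claw": 100, "dx": 0.73, "dy": -10.13, "dz": -18, "rx": 0, "ry": 0, "rz": -0.035}, {"claw": 100, "dx": 0.73, "dy": -10.13, "dz": -22, "rx": 0, "ry": 0, "rz": -0.035}, {"claw": 100, "dx": 0.73, "dy": -10.13, "dz": -25, "rx": 0, "ry": 0, "rz": -0.035}, {"claw": 100, "dx": 0.73, "dy": -10.13, "dz": -27.5, "rx": 0, "ry": 0, "rz": -0.035}, {"claw": 100, "dx": 0.73, "dy": -10.13, "dz": -29.5, "rx": 0, "ry": 0, "rz": -0.035}, {"claw": 100, "dx": 0.73, "dy": -10.13, "dz": -30.4, "rx": 0, "ry": 0, "rz": -0.035}, {"claw": 100, "dx": 0.73, "dy": -10.13, "dz": -30.4, "rx": 0, "ry": 0, "rz": -0.035}, {"claw": 100, "dx": 0.73, "dy": -10.13, "dz": -30.4, "rx": 0, "ry": 0, "rz": -0.035}, {"claw": 100, "dx": 0.73, "dy": -10.13, "dz": -30.4, "rx": 0, "ry": 0, "rz": -0.035}]}}

```text
clock: 3.7
tcp_pos: [0.4981, -0.1798, 0.0459]
tcp_rot: [3.141, -0.001, 0.158]
force: [0.6, -0.2, -0.4]
gripper_width: 0.0855
gripper_force: 0.0
```

Request:
{"name": "send_rows", "arguments": {"deltas": [{"claw": 40, "dx": 0, "dy": 0, "dz": 0, "rx": 0, "ry": 0, "rz": 0}, {"claw": 40, "dx": 0, "dy": 0, "dz": 0, "rx": 0, "ry": 0, "rz": 0}, {"claw": 35, "dx": 0, "dy": 0, "dz": 0, "rx": 0, "ry": 0, "rz": 0}, {"claw": 30, "dx": 0, "dy": 0, "dz": 0, "rx": 0, "ry": 0, "rz": 0}, {"claw": 25, "dx": 0, "dy": 0, "dz": 0, "rx": 0, "ry": 0, "rz": 0}, {"claw": 10, "dx": 0, "dy": 0, "dz": 0, "rx": 0, "ry": 0, "rz": 0}, {"claw": 10, "dx": 0, "dy": 0, "dz": 0, "rx": 0, "ry": 0, "rz": 0}, {"claw": 10, "dx": 0, "dy": 0, "dz": 0, "rx": 0, "ry": 0, "rz": 0}]}}

```text
clock: 4.7
tcp_pos: [0.4977, -0.1797, 0.0454]
tcp_rot: [-3.142, 0.0, 0.158]
force: [-1.3, 0.1, 5.7]
gripper_width: 0.0215
gripper_force: 58.9
```

Run:
```python
from h import *
from workcell import robot
s=robot.observe();print(s["clock"],s["q"].round(2),s["tcp_pos"],s["tcp_rot"],s["force"],s["ft_torque"],s["gripper_width"])
c=wrist("w2")
cv2.imwrite("pics/w2.png",cv2.resize(c["image"][:,:,::-1],(800,600),interpolation=cv2.INTER_CUBIC))
```

```text
4.7 [ 0.55  0.54 -0.33  1.98  0.28  0.66 -1.36] [ 0.49771316 -0.17966125  0.04535395] [-3.14154114e+00  9.84757139e-06  1.57807371e-01] [-1.28087899  0.10242063  5.69788258] [0.14280991 0.33430572 0.04665852] 0.02150271244897082
```

View pics/w2.png

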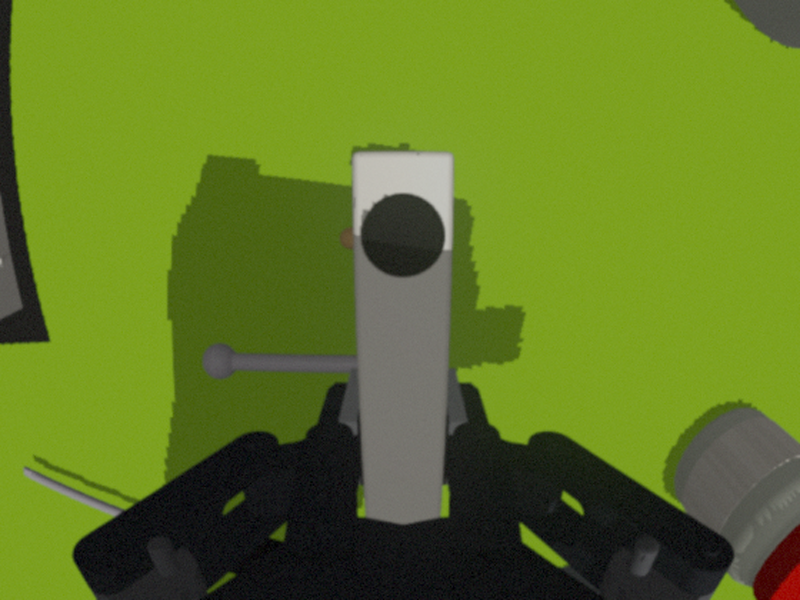

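The gripper holds the leg (width 21.5 mm). The far foot is at (403,235), the stud head at (220,361) and the dowel at (347,239). I check how the leg sits in the grip.

Run:
```python
from h import *
c=load("w2");im=c["image"]
f,a=centroid(im,(282,165),32,lambda w:w.max(2)<62);print(f,a)
F=wplane(c,f,.083)[0,:2]
h,a=centroid(im,(154,253),13,lambda w:cv2.cvtColor(w,cv2.COLOR_RGB2HSV)[:,:,1]<90);print(h,a)
H=wplane(c,(154,252.5),.014)[0,:2]
e=wplane(c,np.array([[353,156],[452,156]])*.7,.08)[:,:2]
M=R.from_euler("z",c["rot"][2]).as_matrix()[:2,:2]
for p in (F,H,*e):print(M.T@(p-c["pos"][:2])*1000)
# target: leg origin in riser (0,-.011) and pre-insert y=-.011-.085
Mr=R.from_euler("z",.230).as_matrix()[:2,:2];o=np.array([.5622,.0389])
for y in(-.011,-.1,-.06):print(y,o+Mr@[0,y])
```

```text
[281.41905135 164.69502156] 2551
[154.26746507 252.36926148] 501
[61.23587422  0.08565074]
[-0.59315273 75.48911144]
[77.98259536 10.43331021]
[ 77.96930453 -10.48476571]
-0.011 [0.56470775 0.02818967]
-0.1 [ 0.58499775 -0.05846664]
-0.06 [ 0.57587865 -0.01951998]
```

Request:
{"name": "send_rows", "arguments": {"deltas": [{"claw": 10, "dx": 0, "dy": 0, "dz": 0.4, "rx": 0, "ry": 0, "rz": 0}, {"claw": 10, "dx": 0.5, "dy": 0.6, "dz": 0.8, "rx": 0, "ry": 0, "rz": 0}, {"claw": 10, "dx": 2, "dy": 2.5, "dz": 0.8, "rx": 0, "ry": 0, "rz": 0.02}, {"claw": 10, "dx": 4, "dy": 5, "dz": 0.8, "rx": 0, "ry": 0, "rz": 0.04}, {"claw": 10, "dx": 6, "dy": 7.5, "dz": 0.8, "rx": 0, "ry": 0, "rz": 0.06}, {"claw": 10, "dx": 7.7, "dy": 10, "dz": 0.8, "rx": 0, "ry": 0, "rz": 0.072}, {"claw": 10, "dx": 8.5, "dy": 11.6, "dz": 0.8, "rx": 0, "ry": 0, "rz": 0.072}, {"claw": 10, "dx": 8.8, "dy": 12.14, "dz": 0.8, "rx": 0, "ry": 0, "rz": 0.072}, {"claw": 10, "dx": 8.8, "dy": 12.14, "dz": 0.8, "rx": 0, "ry": 0, "rz": 0.072}, {"claw": 10, "dx": 8.8, "dy": 12.14, "dz": 0.4, "rx": 0, "ry": 0, "rz": 0.072}, {"claw": 10, "dx": 8.8, "dy": 12.14, "dz": 0.1, "rx": 0, "ry": 0, "rz": 0.072}, {"claw": 10, "dx": 8.8, "dy": 12.14, "dz": 0.05, "rx": 0, "ry": 0, "rz": 0.072}, {"claw": 10, "dx": 8.8, "dy": 12.14, "dz": 0.05, "rx": 0, "ry": 0, "rz": 0.072}, {"claw": 10, "dx": 8.8, "dy": 12.14, "dz": 0.05, "rx": 0, "ry": 0, "rz": 0.072}]}}

```text
clock: 6.5
tcp_pos: [0.5857, -0.0583, 0.0458]
tcp_rot: [-3.142, 0.0, 0.23]
force: [0.7, 0.6, -2.7]
gripper_width: 0.0212
gripper_force: 59.0
```

Run:
```python
from h import *
from workcell import robot
s=robot.observe();print(s["clock"],s["q"].round(2),s["tcp_pos"],s["tcp_rot"],s["force"],s["ft_torque"],s["gripper_width"])
c=wrist("w3")
cv2.imwrite("pics/w3.png",cv2.resize(c["image"][:,:,::-1],(800,600),interpolation=cv2.INTER_CUBIC))
```

```text
6.5 [ 0.31  0.63 -0.35  1.83  0.3   0.74 -1.54] [ 0.58569585 -0.05830777  0.04581577] [-3.14152656e+00  1.65844356e-05  2.29770864e-01] [ 0.66915482  0.56601047 -2.68270895] [ 0.01100401 -0.01213823  0.03528828] 0.021215019857636425
```

View pics/w3.png

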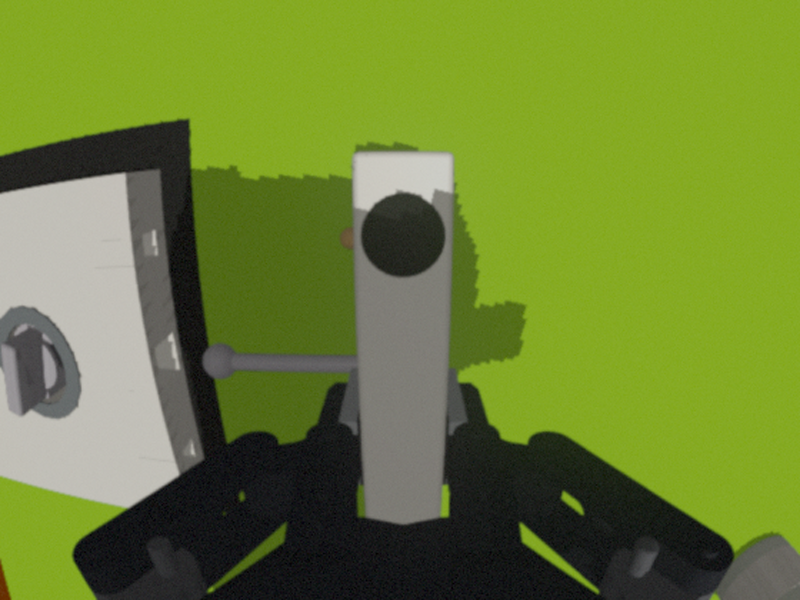

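The end face shows the three holes at about (154,242), (174,352) and (192,448), level with the stud head at (219,361) and the dowel at (347,238). I check alignment by casting these pixels into the riser frame.

Run:
```python
from h import *
c=load("w3");o=np.array([.5622,.0389]);M=R.from_euler("z",.230).as_matrix()[:2,:2]
f=lambda p,z:(M.T@(wplane(c,np.array(p)*.7,z)[0,:2]-o)*1000).round(1)
print("top corner",f((127,173),.028),"bottom corner",f((161,170),0))
for p in((154,242),(174,352),(192,448)):
    # hit riser plane y=0
    a,b=f(p,.0),f(p,.028);t=-a[1]/(b[1]-a[1]);print("hole x,z",a[0]+t*(b[0]-a[0]),28*t)
print("edge pts",f((181,477),.028),f((152,330),.028))
print("head",f((219,361),.014),"dowel tip",f((347,238),.014))
im=c["image"][:,:,::-1];cv2.imwrite("pics/w3c.png",cv2.resize(im[110:340,70:190],None,fx=2.6*1.3,fy=2.6,interpolation=cv2.INTER_CUBIC))
```

```text
top corner [79.2  0.4] bottom corner [79.  1.]
hole x,z 50.38095238095238 12.666666666666668
hole x,z 1.0487804878048785 9.219512195121954
hole x,z -47.720359281437126 12.239520958083833
edge pts [-53.4   0.7] [18.5 -2.5]
head [ -0.2 -23.8] dowel tip [ 49.7 -79.9]
```

Alignment is within about 1 mm. I push in along the riser's +y, the first 60 mm.

Request:
{"name": "send_rows", "arguments": {"deltas": [{"claw": 10, "dx": -0.23, "dy": 0.97, "dz": 0, "rx": 0, "ry": 0, "rz": 0}, {"claw": 10, "dx": -0.46, "dy": 1.95, "dz": 0, "rx": 0, "ry": 0, "rz": 0}, {"claw": 10, "dx": -0.57, "dy": 2.43, "dz": 0, "rx": 0, "ry": 0, "rz": 0}, {"claw": 10, "dx": -0.68, "dy": 2.92, "dz": 0, "rx": 0, "ry": 0, "rz": 0}, {"claw": 10, "dx": -0.8, "dy": 3.41, "dz": 0, "rx": 0, "ry": 0, "rz": 0}, {"claw": 10, "dx": -0.91, "dy": 3.9, "dz": 0, "rx": 0, "ry": 0, "rz": 0}, {"claw": 10, "dx": -1.03, "dy": 4.38, "dz": 0, "rx": 0, "ry": 0, "rz": 0}, {"claw": 10, "dx": -1.14, "dy": 4.87, "dz": 0, "rx": 0, "ry": 0, "rz": 0}, {"claw": 10, "dx": -1.25, "dy": 5.36, "dz": 0, "rx": 0, "ry": 0, "rz": 0}, {"claw": 10, "dx": -1.37, "dy": 5.84, "dz": 0, "rx": 0, "ry": 0, "rz": 0}, {"claw": 10, "dx": -1.37, "dy": 5.84, "dz": 0, "rx": 0, "ry": 0, "rz": 0}, {"claw": 10, "dx": -1.37, "dy": 5.84, "dz": 0, "rx": 0, "ry": 0, "rz": 0}]}}

```text
clock: 8.05
tcp_pos: [0.572, -0.0001, 0.0458]
tcp_rot: [3.142, 0.0, 0.23]
force: [0.2, 0.1, -3.2]
gripper_width: 0.0214
gripper_force: 58.9
```

Request:
{"name": "send_rows", "arguments": {"deltas": [{"claw": 10, "dx": -0.11, "dy": 0.49, "dz": 0, "rx": 0, "ry": 0, "rz": 0}, {"claw": 10, "dx": -0.23, "dy": 0.97, "dz": 0, "rx": 0, "ry": 0, "rz": 0}, {"claw": 10, "dx": -0.34, "dy": 1.46, "dz": 0, "rx": 0, "ry": 0, "rz": 0}, {"claw": 10, "dx": -0.4, "dy": 1.7, "dz": 0, "rx": 0, "ry": 0, "rz": 0}, {"claw": 10, "dx": -0.46, "dy": 1.95, "dz": 0, "rx": 0, "ry": 0, "rz": 0}, {"claw": 10, "dx": -0.46, "dy": 1.95, "dz": 0, "rx": 0, "ry": 0, "rz": 0}, {"claw": 10, "dx": -0.46, "dy": 1.95, "dz": 0, "rx": 0, "ry": 0, "rz": 0}]}}

```text
clock: 8.93
tcp_pos: [0.5674, 0.0194, 0.0457]
tcp_rot: [3.142, 0.0, 0.23]
force: [0.2, 0.2, -3.3]
gripper_width: 0.0214
gripper_force: 58.9
```

The dowels have entered freely. About 9 mm nominal remains, so I approach until contact.

Request:
{"name": "send_rows", "arguments": {"deltas": [{"claw": 10, "dx": -0.08, "dy": 0.34, "dz": 0, "rx": 0, "ry": 0, "rz": 0}, {"claw": 10, "dx": -0.13, "dy": 0.54, "dz": 0, "rx": 0, "ry": 0, "rz": 0}, {"claw": 10, "dx": -0.17, "dy": 0.73, "dz": 0, "rx": 0, "ry": 0, "rz": 0}, {"claw": 10, "dx": -0.19, "dy": 0.83, "dz": 0, "rx": 0, "ry": 0, "rz": 0}, {"claw": 10, "dx": -0.19, "dy": 0.83, "dz": 0, "rx": 0, "ry": 0, "rz": 0}]}}

```text
clock: 9.55
tcp_pos: [0.5655, 0.028, 0.0458]
tcp_rot: [-3.142, 0.0, 0.23]
force: [0.3, -0.3, -3.9]
gripper_width: 0.0214
gripper_force: 58.9
```

Request:
{"name": "send_rows", "arguments": {"deltas": [{"claw": 10, "dx": -0.01, "dy": 0.05, "dz": 0, "rx": 0, "ry": 0, "rz": 0}, {"claw": 10, "dx": -0.025, "dy": 0.1, "dz": 0, "rx": 0, "ry": 0, "rz": 0}, {"claw": 10, "dx": -0.025, "dy": 0.1, "dz": 0, "rx": 0, "ry": 0, "rz": 0}]}}

```text
clock: 9.93
tcp_pos: [0.5652, 0.0289, 0.0458]
tcp_rot: [-3.142, 0.0, 0.23]
force: [-0.3, 0.0, -2.3]
gripper_width: 0.0219
gripper_force: 58.9
```

Request:
{"name": "send_rows", "arguments": {"deltas": [{"claw": 10, "dx": -0.01, "dy": 0.05, "dz": 0, "rx": 0, "ry": 0, "rz": 0}, {"claw": 10, "dx": -0.025, "dy": 0.1, "dz": 0, "rx": 0, "ry": 0, "rz": 0}, {"claw": 10, "dx": -0.025, "dy": 0.1, "dz": 0, "rx": 0, "ry": 0, "rz": 0}]}}

```text
clock: 10.3
tcp_pos: [0.565, 0.03, 0.0458]
tcp_rot: [-3.141, 0.0, 0.23]
force: [0.7, 0.1, -2.6]
gripper_width: 0.0212
gripper_force: 58.9
```

Request:
{"name": "send_rows", "arguments": {"deltas": [{"claw": 10, "dx": -0.01, "dy": 0.05, "dz": 0, "rx": 0, "ry": 0, "rz": 0}, {"claw": 10, "dx": -0.025, "dy": 0.1, "dz": 0, "rx": 0, "ry": 0, "rz": 0}, {"claw": 10, "dx": -0.025, "dy": 0.1, "dz": 0, "rx": 0, "ry": 0, "rz": 0}]}}

```text
clock: 10.68
tcp_pos: [0.5649, 0.0304, 0.0458]
tcp_rot: [3.141, -0.0, 0.229]
force: [1.6, -5.2, -2.4]
gripper_width: 0.0213
gripper_force: 58.9
```

Run:
```python
from h import *
from workcell import robot
s=robot.observe();print(s["force"],s["ft_torque"],s["tcp_pos"],s["gripper_width"])
c=wrist("w4");im=c["image"][:,:,::-1]
cv2.imwrite("pics/w4.png",cv2.resize(im,(800,600),interpolation=cv2.INTER_CUBIC))
```

```text
[ 1.63952811 -5.24071637 -2.43719346] [-1.278714   -0.39006105  0.02307175] [0.56489076 0.03036266 0.04577103] 0.021322355397549748
```

View pics/w4.png

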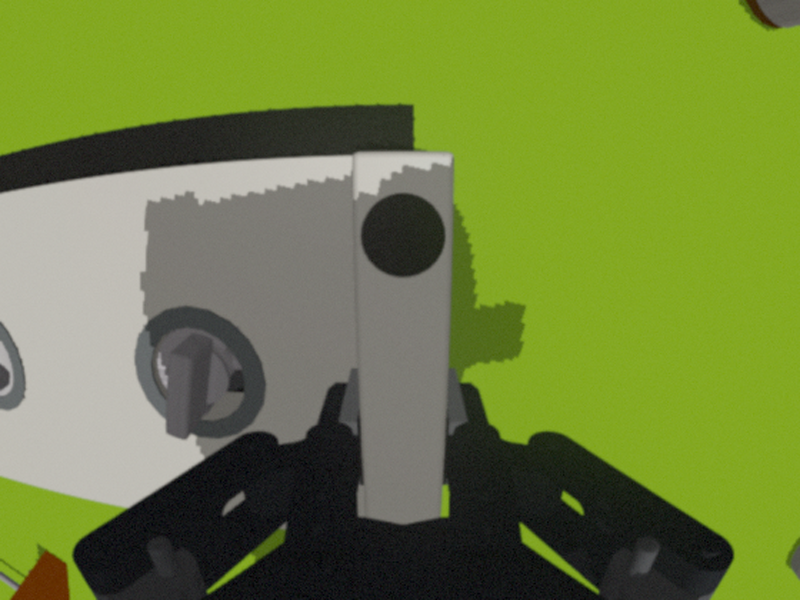

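Contact: 5.4 N, 2 mm past nominal. The picture shows the leg's joint face flush with the board's end, with the flange centre at (200,371) and the wing near (190,385). I release gently, rise and measure the cam.

Request:
{"name": "send_rows", "arguments": {"deltas": [{"claw": 30, "dx": 0, "dy": 0, "dz": 0, "rx": 0, "ry": 0, "rz": 0}, {"claw": 45, "dx": 0, "dy": 0, "dz": 0, "rx": 0, "ry": 0, "rz": 0}, {"claw": 60, "dx": 0, "dy": 0, "dz": 0, "rx": 0, "ry": 0, "rz": 0}, {"claw": 60, "dx": 0, "dy": 0, "dz": 0, "rx": 0, "ry": 0, "rz": 0}, {"claw": 60, "dx": 0, "dy": 0, "dz": 1, "rx": 0, "ry": 0, "rz": 0}, {"claw": 60, "dx": 0, "dy": 0, "dz": 4, "rx": 0, "ry": 0, "rz": 0}, {"claw": 60, "dx": -2, "dy": 4, "dz": 9, "rx": 0, "ry": 0, "rz": 0}, {"claw": 60, "dx": -3.5, "dy": 7, "dz": 13, "rx": 0, "ry": 0, "rz": 0}, {"claw": 60, "dx": -3.5, "dy": 7, "dz": 15, "rx": 0, "ry": 0, "rz": 0}, {"claw": 60, "dx": -3.5, "dy": 7, "dz": 15, "rx": 0, "ry": 0, "rz": 0}, {"claw": 60, "dx": -3.5, "dy": 7, "dz": 15, "rx": 0, "ry": 0, "rz": 0}, {"claw": 60, "dx": -3.5, "dy": 7, "dz": 15, "rx": 0, "ry": 0, "rz": 0}]}}

```text
clock: 12.22
tcp_pos: [0.5294, 0.1005, 0.1949]
tcp_rot: [-3.141, 0.002, 0.229]
force: [0.0, -0.3, 0.3]
gripper_width: 0.0516
gripper_force: 0.0
```

Run:
```python
from h import *
from workcell import robot
s=robot.observe();print(s["clock"],s["force"],s["ft_torque"],s["tcp_pos"],s["q"].round(2))
c=wrist("w5");im=c["image"][:,:,::-1]
w4=load("w4");print("flange from w4",wplane(w4,np.array([200,371])*.7,.029))
cv2.imwrite("pics/w5.png",cv2.resize(im,(800,600),interpolation=cv2.INTER_CUBIC))
```

```text
12.225 [ 0.03585821 -0.31795259  0.32279579] [-0.01898797 -0.02083424 -0.01445989] [0.52940372 0.10051821 0.19490085] [ 0.13  0.35 -0.45  1.86  0.18  0.98 -1.74]
flange from w4 [[0.54861917 0.10689442 0.029     ]]
```

View pics/w5.png

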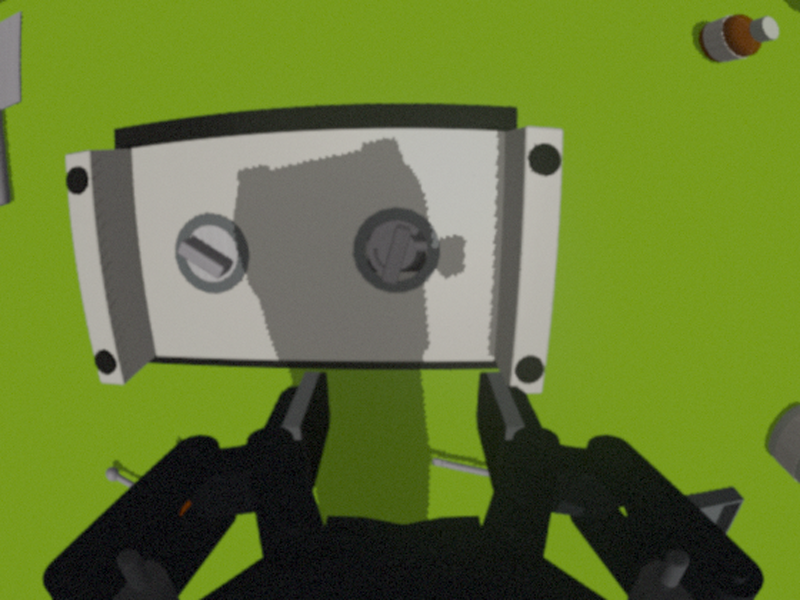

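This is the last permitted view. The leg stands flush in place, with feet at (544,158) and (529,369). The flange is centred at about (396,250), and the wing runs from about (408,227) to (386,278). I refine these numerically from here on.

Run:
```python
from h import *
c=load("w5");im=c["image"];k=.7;g=cv2.cvtColor(im,cv2.COLOR_RGB2GRAY)
def pt(p,r):
    q,a=centroid(im,np.array(p)*k,r,dark);return wplane(c,q,.083)[0,:2]
a=np.array([pt((544,158),13),pt((529,369),12)]);b=np.array([pt((77,180),11),pt((105,362),11)])
A=np.array([[.062,-.011],[-.062,-.011],[.062,.271],[-.062,.271]]);B=np.vstack([a,b])
th,t,M=rigid(A,B);print("riser by feet",th,t,((B-A@M.T-t)*1000).round(1).tolist())
print("leg yaw",np.arctan2(*(a[0]-a[1])[::-1]),"far yaw",np.arctan2(*(b[0]-b[1])[::-1]),"span",np.linalg.norm(a.mean(0)-b.mean(0)))
print("cam pred",t+M@[0,.07])
x0,y0=277-36,175-36
for T in(85,95,75):
    w=(g[y0:y0+73,x0:x0+73]<T).astype(np.uint8)
    q=max(cv2.findContours(w,cv2.RETR_EXTERNAL,cv2.CHAIN_APPROX_NONE)[0],key=cv2.contourArea)
    h=cv2.convexHull(q);e=cv2.fitEllipse(h);print(T,cv2.contourArea(h),e,wplane(c,np.array(e[0])+[x0,y0],.029)[0])
p=wplane(c,np.array([[408,227],[386,278]])*k,.048)[:,:2];d=p[0]-p[1]
print("wing",p.mean(0),np.linalg.norm(d),"yaw",np.arctan2(d[1],d[0]))
for r in g[158:198,258:298:1][::2]:print(''.join(f"{v:4d}" for v in r[::1]))
```

```text
riser by feet 0.22958763780373073 [0.56221095 0.04014113] [[-0.8, 1.1], [0.3, 1.5], [-0.4, -1.4], [0.9, -1.2]]
leg yaw 0.2281734908303687 far yaw 0.23035870015916327 span 0.2794044710943378
cam pred [0.54628063 0.10830436]
85 2738.0 ((35.81267547607422, 35.768531799316406), (59.149322509765625, 59.86188888549805), 102.6938705444336) [0.54600204 0.10915099 0.029     ]
95 2810.0 ((35.79939651489258, 35.72245788574219), (60.07376480102539, 60.680076599121094), 95.779052734375) [0.54604225 0.10917298 0.029     ]
75 2632.5 ((35.80895233154297, 35.684669494628906), (58.05720138549805, 58.979087829589844), 87.51396179199219) [0.54607956 0.10917233 0.029     ]
wing [0.54800106 0.10844065] 0.034922180803554824 yaw -0.17315418995096835
  62  63  62  62  62  67  74  78  82  84  90  91  89  85  88  90  89  88  87  78  73  72  74  75  73  74  80  77  81  84  83  84  80  69  67  70  67  66  66  66
  60  62  61  67  75  84  90  86  88  87  89  89  89  87  91  86  87  84  78  79  82  85  79  80  78  76  74  75  73  84  89  87  87  89  81  73  68  68  67  64
  59  63  69  77  85  86  88  86  91  89  
[... 2155 characters left out ...]
  51  49  41  40  40  33  38  36  38  37  50  58  63  69
  61  62  58  52  54  63  78  84  88  80  78  79  83  88  87  84  84  84  83  84  85  78  72  76  70  69  74  71  72  77  72  72  70  67  63  52  65  65  66  66
  60  63  62  61  58  65  70  79  83  78  77  83  83  87  86  83  83  85  83  81  84  81  90  87  93  92  92  92  90  90  88  84  76  66  62  68  68  63  63  61
  61  59  63  61  61  59  61  61  69  69  78  83  81  84  85  84  82  84  85  84  78  87  89  90  90  84  87  84  80  80  71  68  65  58  63  59  63  65  64  70
  65  61  56  59  58  60  58  59  62  62  72  77  81  80  83  84  82  84  80  79  74  76  80  73  74  67  67  64  66  63  63  64  68  67  62  66  65  69  66  96
```

Request:
{"name": "send_rows", "arguments": {"deltas": [{"claw": 50, "dx": 0.3, "dy": 0.2, "dz": 0, "rx": 0, "ry": 0, "rz": 0.17}, {"claw": 45, "dx": 0.6, "dy": 0.4, "dz": 0, "rx": 0, "ry": 0, "rz": 0.34}, {"claw": 40, "dx": 0.9, "dy": 0.6, "dz": 0, "rx": 0, "ry": 0, "rz": 0.51}, {"claw": 40, "dx": 1.2, "dy": 0.8, "dz": 0, "rx": 0, "ry": 0, "rz": 0.68}, {"claw": 40, "dx": 1.66, "dy": 0.85, "dz": 0, "rx": 0, "ry": 0, "rz": 0.85}, {"claw": 40, "dx": 1.66, "dy": 0.85, "dz": 0, "rx": 0, "ry": 0, "rz": 1.02}, {"claw": 40, "dx": 1.66, "dy": 0.85, "dz": 0, "rx": 0, "ry": 0, "rz": 1.19}, {"claw": 40, "dx": 1.66, "dy": 0.85, "dz": 0, "rx": 0, "ry": 0, "rz": 1.36}, {"claw": 40, "dx": 1.66, "dy": 0.85, "dz": 0, "rx": 0, "ry": 0, "rz": 1.53}, {"claw": 40, "dx": 1.66, "dy": 0.85, "dz": 0, "rx": 0, "ry": 0, "rz": 1.7}, {"claw": 40, "dx": 1.66, "dy": 0.85, "dz": 0, "rx": 0, "ry": 0, "rz": 1.87}, {"claw": 40, "dx": 1.66, "dy": 0.85, "dz": 0, "rx": 0, "ry": 0, "rz": 2.04}, {"claw": 40, "dx": 1.66, "dy": 0.85, "dz": 0, "rx": 0, "ry": 0, "rz": 2.21}, {"claw": 40, "dx": 1.66, "dy": 0.85, "dz": 0, "rx": 0, "ry": 0, "rz": 2.38}, {"claw": 40, "dx": 1.66, "dy": 0.85, "dz": 0, "rx": 0, "ry": 0, "rz": 2.55}, {"claw": 40, "dx": 1.66, "dy": 0.85, "dz": 0, "rx": 0, "ry": 0, "rz": 2.7}, {"claw": 40, "dx": 1.66, "dy": 0.85, "dz": 0, "rx": 0, "ry": 0, "rz": 2.82}, {"claw": 40, "dx": 1.66, "dy": 0.85, "dz": 0, "rx": 0, "ry": 0, "rz": 2.82}, {"claw": 40, "dx": 1.66, "dy": 0.85, "dz": 0, "rx": 0, "ry": 0, "rz": 2.82}, {"claw": 40, "dx": 1.66, "dy": 0.85, "dz": 0, "rx": 0, "ry": 0, "rz": 2.82}]}}

```text
clock: 14.78
tcp_pos: [0.5463, 0.1094, 0.1957]
tcp_rot: [-3.141, 0.0, 3.048]
force: [-0.5, -0.4, -0.8]
gripper_width: 0.0343
gripper_force: 0.0
```

Run:
```python
from h import *
from workcell import robot
s=robot.observe();print(s["clock"],s["ft_torque"],s["tcp_pos"],s["tcp_rot"],s["q"].round(2),s["gripper_width"])
c=load("w5")
for e in([[275.5,162],[267.5,192]],[[285,170],[281.5,186]]):
    p=wplane(c,e,.048)[:,:2];d=p[0]-p[1];print(p.mean(0),"yaw",np.arctan2(d[1],d[0]))
```

```text
14.775 [-0.00129328  0.00640815  0.0161623 ] [0.54630543 0.10944687 0.19571591] [-3.14137920e+00  1.05233621e-06  3.04822813e+00] [ 0.53  0.55 -1.04  1.8   0.53  1.1   0.78] 0.034271183066462804
[0.54657095 0.11384426] yaw -0.03371045189341413
[0.54812672 0.103548  ] yaw 0.019037879331968637
```

Request:
{"name": "send_rows", "arguments": {"deltas": [{"claw": 40, "dx": 0, "dy": -0.04, "dz": -5, "rx": 0, "ry": 0, "rz": 0.05}, {"claw": 40, "dx": 0, "dy": -0.04, "dz": -9, "rx": 0, "ry": 0, "rz": 0.05}, {"claw": 40, "dx": 0, "dy": -0.04, "dz": -12, "rx": 0, "ry": 0, "rz": 0.05}, {"claw": 40, "dx": 0, "dy": -0.04, "dz": -14, "rx": 0, "ry": 0, "rz": 0.05}, {"claw": 40, "dx": 0, "dy": -0.04, "dz": -15, "rx": 0, "ry": 0, "rz": 0.05}, {"claw": 40, "dx": 0, "dy": -0.04, "dz": -15.6, "rx": 0, "ry": 0, "rz": 0.05}, {"claw": 40, "dx": 0, "dy": -0.04, "dz": -15.6, "rx": 0, "ry": 0, "rz": 0.05}, {"claw": 40, "dx": 0, "dy": -0.04, "dz": -15.6, "rx": 0, "ry": 0, "rz": 0.05}]}}

```text
clock: 15.78
tcp_pos: [0.5467, 0.109, 0.0404]
tcp_rot: [-3.142, 0.001, 3.1]
force: [0.3, -0.5, -0.7]
gripper_width: 0.0342
gripper_force: 0.0
```

Request:
{"name": "send_rows", "arguments": {"deltas": [{"claw": 25, "dx": 0, "dy": 0, "dz": 0, "rx": 0, "ry": 0, "rz": 0}, {"claw": 18, "dx": 0, "dy": 0, "dz": 0, "rx": 0, "ry": 0, "rz": 0}, {"claw": 14, "dx": 0, "dy": 0, "dz": 0, "rx": 0, "ry": 0, "rz": 0}, {"claw": 5, "dx": 0, "dy": 0, "dz": 0, "rx": 0, "ry": 0, "rz": 0}, {"claw": 2, "dx": 0, "dy": 0, "dz": 0, "rx": 0, "ry": 0, "rz": 0}, {"claw": 2, "dx": 0, "dy": 0, "dz": 0, "rx": 0, "ry": 0, "rz": 0}]}}

```text
clock: 16.52
tcp_pos: [0.5464, 0.1089, 0.04]
tcp_rot: [-3.141, 0.0, 3.1]
force: [-2.7, -2.3, 6.5]
gripper_width: 0.0082
gripper_force: 60.6
```

```bash
cat > st.py <<'E'
from workcell import robot
import numpy as np
np.set_printoptions(precision=4,suppress=True)
s=robot.observe();print(s["clock"],s["force"],s["ft_torque"],s["tcp_pos"],s["tcp_rot"],s["q"],s["gripper_width"],s["gripper_force"])
E
python3 st.py
```

```text
16.525 [-2.7091 -2.2755  6.4732] [-0.402   0.4553 -0.0174] [0.5464 0.1089 0.04  ] [-3.1411  0.0002  3.0996] [ 0.4009  0.7527 -0.864   1.8962  0.7581  0.8583  0.6682] 0.008219814393608709 60.60939073562622
```

Request:
{"name": "send_rows", "arguments": {"deltas": [{"claw": 2, "dx": 0, "dy": 0, "dz": 0.05, "rx": 0, "ry": 0, "rz": -0.05}, {"claw": 2, "dx": 0, "dy": 0, "dz": 0.1, "rx": 0, "ry": 0, "rz": -0.12}, {"claw": 2, "dx": 0, "dy": 0, "dz": 0.1, "rx": 0, "ry": 0, "rz": -0.2}, {"claw": 2, "dx": 0, "dy": 0, "dz": 0.1, "rx": 0, "ry": 0, "rz": -0.3}]}}

```text
clock: 17.02
tcp_pos: [0.5463, 0.1087, 0.0402]
tcp_rot: [-3.141, -0.0, 2.797]
force: [4.9, -0.1, -12.9]
gripper_width: 0.0084
gripper_force: 58.9
```

```bash
cat > st.py <<'E'
from workcell import robot,imaging
import numpy as np,sys
np.set_printoptions(precision=4,suppress=True)
n=int(sys.argv[1]) if len(sys.argv)>1 else 4
L=[]
for i in range(n):
    s=robot.observe();L.append(np.r_[s["joint_torque"][6],s["ft_torque"][2],s["tcp_rot"][2],s["force"]]);imaging.camera("wrist")
L=np.array(L);print("clock",s["clock"],"j7",L[:,0],"tz",L[:,1].mean(),L[:,1].std(),"yaw",L[:,2].mean(),"F",L[:,3:].mean(0),s["tcp_pos"],s["q"],s["gripper_width"])
E
python3 st.py 4
```

```text
clock 17.175 j7 [ 2.4872  2.3258 -2.1105 -0.8181] tz -0.024497738940439648 0.049837626447215864 yaw 2.7965072367192563 F [  5.1826   0.6841 -15.3142] [0.5463 0.1087 0.0402] [ 0.3597  0.7231 -0.8021  1.8975  0.7019  0.8285  0.4103] 0.00841856209967912
```

Request:
{"name": "send_rows", "arguments": {"deltas": [{"claw": 2, "dx": 0, "dy": 0, "dz": -0.07, "rx": 0, "ry": 0, "rz": -0.1}, {"claw": 2, "dx": 0, "dy": 0, "dz": -0.07, "rx": 0, "ry": 0, "rz": -0.2}, {"claw": 2, "dx": 0, "dy": 0, "dz": -0.07, "rx": 0, "ry": 0, "rz": -0.3}, {"claw": 2, "dx": 0, "dy": 0, "dz": -0.07, "rx": 0, "ry": 0, "rz": -0.4}, {"claw": 2, "dx": 0, "dy": 0, "dz": -0.07, "rx": 0, "ry": 0, "rz": -0.5}, {"claw": 2, "dx": 0, "dy": 0, "dz": -0.07, "rx": 0, "ry": 0, "rz": -0.6}, {"claw": 2, "dx": 0, "dy": 0, "dz": -0.07, "rx": 0, "ry": 0, "rz": -0.7}, {"claw": 2, "dx": 0, "dy": 0, "dz": -0.07, "rx": 0, "ry": 0, "rz": -0.8}, {"claw": 2, "dx": 0, "dy": 0, "dz": -0.07, "rx": 0, "ry": 0, "rz": -0.9}, {"claw": 2, "dx": 0, "dy": 0, "dz": -0.07, "rx": 0, "ry": 0, "rz": -1.0}]}}

```text
clock: 18.48
tcp_pos: [0.5461, 0.1085, 0.04]
tcp_rot: [-3.141, 0.001, 1.798]
force: [-1.1, -3.4, 0.3]
gripper_width: 0.0083
gripper_force: 60.9
```

```bash
python3 st.py 12
```

```text
clock 19.025 j7 [ 2.161   2.1312 -2.0256 -0.9938 -0.1648  0.0099  0.0387  0.0399  0.0383
  0.0372  0.0368  0.0363] tz -0.04343797783607236 0.03011061133413993 yaw 1.8013856918315378 F [-1.9307 -4.5824  1.8328] [0.5461 0.1085 0.04  ] [ 0.2006  0.6437 -0.5801  1.9026  0.5069  0.7459 -0.4377] 0.008060299065025906
```

Request:
{"name": "send_rows", "arguments": {"deltas": [{"claw": 2, "dx": 0, "dy": 0.03, "dz": 0, "rx": 0, "ry": 0, "rz": -0.08}, {"claw": 2, "dx": 0, "dy": 0.05, "dz": 0, "rx": 0, "ry": 0, "rz": -0.16}, {"claw": 2, "dx": 0, "dy": 0.05, "dz": 0, "rx": 0, "ry": 0, "rz": -0.24}, {"claw": 2, "dx": 0, "dy": 0.05, "dz": 0, "rx": 0, "ry": 0, "rz": -0.3}, {"claw": 2, "dx": 0, "dy": 0.05, "dz": 0, "rx": 0, "ry": 0, "rz": -0.34}, {"claw": 2, "dx": 0, "dy": 0.05, "dz": 0, "rx": 0, "ry": 0, "rz": -0.36}, {"claw": 2, "dx": 0, "dy": 0.05, "dz": 0, "rx": 0, "ry": 0, "rz": -0.38}, {"claw": 2, "dx": 0, "dy": 0.05, "dz": 0, "rx": 0, "ry": 0, "rz": -0.4}, {"claw": 2, "dx": 0, "dy": 0.05, "dz": 0, "rx": 0, "ry": 0, "rz": -0.42}]}}

```text
clock: 20.2
tcp_pos: [0.546, 0.1086, 0.04]
tcp_rot: [-3.141, 0.002, 1.382]
force: [-3.8, -7.1, 4.8]
gripper_width: 0.0082
gripper_force: 61.5
```

```bash
python3 st.py 8
```

```text
clock 20.55 j7 [ 0.3879  0.3289 -0.3351 -0.0931  0.0115  0.04    0.0465  0.0468] tz -0.03717546494274569 0.03614936897412402 yaw 1.3823392285899214 F [-3.7823 -7.4621  5.1499] [0.546  0.1086 0.04  ] [ 0.1254  0.6187 -0.481   1.905   0.4207  0.7199 -0.7896] 0.00839664113077832
```

Request:
{"name": "send_rows", "arguments": {"deltas": [{"claw": 2, "dx": 0, "dy": -0.05, "dz": 0, "rx": 0, "ry": 0, "rz": -0.01}, {"claw": 2, "dx": 0, "dy": -0.1, "dz": 0, "rx": 0, "ry": 0, "rz": -0.02}, {"claw": 2, "dx": 0, "dy": -0.1, "dz": 0, "rx": 0, "ry": 0, "rz": -0.03}, {"claw": 2, "dx": 0, "dy": -0.1, "dz": 0, "rx": 0, "ry": 0, "rz": -0.04}, {"claw": 2, "dx": 0, "dy": -0.1, "dz": 0, "rx": 0, "ry": 0, "rz": -0.05}, {"claw": 2, "dx": 0, "dy": -0.1, "dz": 0, "rx": 0, "ry": 0, "rz": -0.06}, {"claw": 2, "dx": 0, "dy": -0.1, "dz": 0, "rx": 0, "ry": 0, "rz": -0.07}, {"claw": 2, "dx": 0, "dy": -0.1, "dz": 0, "rx": 0, "ry": 0, "rz": -0.08}]}}

```text
clock: 21.6
tcp_pos: [0.546, 0.1085, 0.04]
tcp_rot: [-3.141, 0.0, 1.301]
force: [-4.5, -3.5, 4.4]
gripper_width: 0.0082
gripper_force: 61.4
```

```bash
sed -i 's/"tz",/"tz",L[:,1],"yaws",L[:,2],/' st.py; python3 st.py 8
```

```text
clock 21.95 j7 [ 0.1707  0.1488 -0.1751 -0.0557 -0.0029  0.0117  0.0149  0.0146] tz [ 0.043   0.038  -0.0206 -0.0065 -0.0655 -0.0041 -0.0261  0.0025] yaws [1.3011 1.3005 1.3011 1.3013 1.3013 1.3014 1.3014 1.3014] -0.004900548204358672 0.032720488712449 yaw 1.3011925636397725 F [-4.487  -3.4491  4.3524] [0.546  0.1085 0.04  ] [ 0.1117  0.6144 -0.4621  1.9059  0.4031  0.7144 -0.8561] 0.0081475326409799
```

Request:
{"name": "send_rows", "arguments": {"deltas": [{"claw": 2, "dx": 0, "dy": 0, "dz": 0, "rx": 0, "ry": 0, "rz": -0.01}, {"claw": 2, "dx": 0, "dy": 0, "dz": 0, "rx": 0, "ry": 0, "rz": -0.02}, {"claw": 2, "dx": 0, "dy": 0, "dz": 0, "rx": 0, "ry": 0, "rz": -0.03}, {"claw": 2, "dx": 0, "dy": 0, "dz": 0, "rx": 0, "ry": 0, "rz": -0.04}]}}

```text
clock: 22.5
tcp_pos: [0.546, 0.1085, 0.04]
tcp_rot: [-3.141, 0.001, 1.261]
force: [-3.9, -3.3, 5.0]
gripper_width: 0.0084
gripper_force: 61.4
```

```bash
cat > m.py <<'E'
from workcell import robot,imaging
import numpy as np,sys
np.set_printoptions(precision=3,suppress=True)
L=[]
for i in range(int(sys.argv[1])):
    s=robot.observe();L.append(np.r_[s["joint_torque"][6],s["ft_torque"][2],s["tcp_rot"][2],s["force"]]);imaging.camera("wrist")
L=np.array(L);print(round(s["clock"],2),"j7",L[:,0],"tz",L[:,1],"turn",-(L[:,2]-np.pi+.091),"F",L[0,3:])
E
python3 m.py 3
```

```text
22.6 j7 [ 0.17   0.149 -0.176] tz [ 0.09  -0.062 -0.029] turn [1.789 1.79  1.789] F [-3.862 -3.268  5.021]
```

Request:
{"name": "send_rows", "arguments": {"deltas": [{"claw": 2, "dx": 0, "dy": 0, "dz": 0, "rx": 0, "ry": 0, "rz": -0.01}, {"claw": 2, "dx": 0, "dy": 0, "dz": 0, "rx": 0, "ry": 0, "rz": -0.02}, {"claw": 2, "dx": 0, "dy": 0, "dz": 0, "rx": 0, "ry": 0, "rz": -0.03}, {"claw": 2, "dx": 0, "dy": 0, "dz": 0, "rx": 0, "ry": 0, "rz": -0.04}]}}

```text
clock: 23.15
tcp_pos: [0.546, 0.1085, 0.04]
tcp_rot: [-3.141, 0.001, 1.221]
force: [-4.7, -2.2, 5.3]
gripper_width: 0.0086
gripper_force: 61.5
```

```bash
python3 m.py 3
```

```text
23.25 j7 [ 0.169  0.147 -0.177] tz [ 0.002 -0.012  0.029] turn [1.829 1.83  1.829] F [-4.732 -2.193  5.29 ]
```

Request:
{"name": "send_rows", "arguments": {"deltas": [{"claw": 2, "dx": 0, "dy": 0, "dz": 0, "rx": 0, "ry": 0, "rz": -0.01}, {"claw": 2, "dx": 0, "dy": 0, "dz": 0, "rx": 0, "ry": 0, "rz": -0.02}, {"claw": 2, "dx": 0, "dy": 0, "dz": 0, "rx": 0, "ry": 0, "rz": -0.03}, {"claw": 2, "dx": 0, "dy": 0, "dz": 0, "rx": 0, "ry": 0, "rz": -0.04}]}}

```text
clock: 23.8
tcp_pos: [0.5459, 0.1085, 0.04]
tcp_rot: [-3.141, 0.001, 1.181]
force: [-4.6, -3.3, 5.2]
gripper_width: 0.008
gripper_force: 61.5
```

```bash
python3 m.py 3
```

```text
23.9 j7 [ 0.165  0.142 -0.183] tz [ 0.032 -0.05  -0.012] turn [1.869 1.87  1.869] F [-4.597 -3.321  5.176]
```

Request:
{"name": "send_rows", "arguments": {"deltas": [{"claw": 2, "dx": 0, "dy": 0, "dz": 0, "rx": 0, "ry": 0, "rz": -0.01}, {"claw": 2, "dx": 0, "dy": 0, "dz": 0, "rx": 0, "ry": 0, "rz": -0.02}, {"claw": 2, "dx": 0, "dy": 0, "dz": 0, "rx": 0, "ry": 0, "rz": -0.03}, {"claw": 2, "dx": 0, "dy": 0, "dz": 0, "rx": 0, "ry": 0, "rz": -0.04}]}}

```text
clock: 24.45
tcp_pos: [0.5459, 0.1085, 0.04]
tcp_rot: [-3.141, 0.001, 1.141]
force: [-5.5, -2.8, 5.2]
gripper_width: 0.0078
gripper_force: 61.5
```

```bash
python3 m.py 3
```

```text
24.55 j7 [ 0.164  0.141 -0.183] tz [0.024 0.016 0.005] turn [1.909 1.91  1.909] F [-5.544 -2.793  5.199]
```

The first j7 reading after each identical step repeats almost without noise, so I use it as the moment gauge.

Request:
{"name": "send_rows", "arguments": {"deltas": [{"claw": 2, "dx": 0, "dy": 0, "dz": 0, "rx": 0, "ry": 0, "rz": -0.01}, {"claw": 2, "dx": 0, "dy": 0, "dz": 0, "rx": 0, "ry": 0, "rz": -0.02}, {"claw": 2, "dx": 0, "dy": 0, "dz": 0, "rx": 0, "ry": 0, "rz": -0.03}, {"claw": 2, "dx": 0, "dy": 0, "dz": 0, "rx": 0, "ry": 0, "rz": -0.04}]}}

```text
clock: 25.1
tcp_pos: [0.5459, 0.1085, 0.04]
tcp_rot: [-3.141, 0.001, 1.101]
force: [-5.5, -3.6, 5.8]
gripper_width: 0.0087
gripper_force: 61.5
```

```bash
python3 m.py 3
```

```text
25.2 j7 [ 0.154  0.131 -0.192] tz [0.044 0.077 0.01 ] turn [1.949 1.95  1.949] F [-5.493 -3.643  5.772]
```

Request:
{"name": "send_rows", "arguments": {"deltas": [{"claw": 2, "dx": 0, "dy": 0, "dz": 0, "rx": 0, "ry": 0, "rz": -0.01}, {"claw": 2, "dx": 0, "dy": 0, "dz": 0, "rx": 0, "ry": 0, "rz": -0.02}, {"claw": 2, "dx": 0, "dy": 0, "dz": 0, "rx": 0, "ry": 0, "rz": -0.03}, {"claw": 2, "dx": 0, "dy": 0, "dz": 0, "rx": 0, "ry": 0, "rz": -0.04}]}}

```text
clock: 25.75
tcp_pos: [0.5459, 0.1085, 0.04]
tcp_rot: [-3.141, 0.001, 1.061]
force: [-4.6, -3.4, 5.7]
gripper_width: 0.0086
gripper_force: 61.5
```

```bash
python3 m.py 3
```

```text
25.85 j7 [ 0.153  0.13  -0.194] tz [0.088 0.021 0.04 ] turn [1.989 1.99  1.989] F [-4.644 -3.362  5.733]
```

Request:
{"name": "send_rows", "arguments": {"deltas": [{"claw": 2, "dx": 0, "dy": 0, "dz": 0, "rx": 0, "ry": 0, "rz": -0.01}, {"claw": 2, "dx": 0, "dy": 0, "dz": 0, "rx": 0, "ry": 0, "rz": -0.02}, {"claw": 2, "dx": 0, "dy": 0, "dz": 0, "rx": 0, "ry": 0, "rz": -0.03}, {"claw": 2, "dx": 0, "dy": 0, "dz": 0, "rx": 0, "ry": 0, "rz": -0.04}]}}

```text
clock: 26.4
tcp_pos: [0.5459, 0.1085, 0.04]
tcp_rot: [-3.141, 0.001, 1.021]
force: [-6.1, -3.9, 5.8]
gripper_width: 0.0081
gripper_force: 61.5
```

```bash
python3 m.py 3
```

```text
26.5 j7 [ 0.152  0.13  -0.194] tz [0.059 0.039 0.025] turn [2.029 2.03  2.029] F [-6.078 -3.913  5.806]
```

Request:
{"name": "send_rows", "arguments": {"deltas": [{"claw": 2, "dx": 0, "dy": 0, "dz": 0, "rx": 0, "ry": 0, "rz": -0.01}, {"claw": 2, "dx": 0, "dy": 0, "dz": 0, "rx": 0, "ry": 0, "rz": -0.02}, {"claw": 2, "dx": 0, "dy": 0, "dz": 0, "rx": 0, "ry": 0, "rz": -0.03}, {"claw": 2, "dx": 0, "dy": 0, "dz": 0, "rx": 0, "ry": 0, "rz": -0.04}]}}

```text
clock: 27.05
tcp_pos: [0.5459, 0.1085, 0.04]
tcp_rot: [-3.141, 0.001, 0.981]
force: [-5.6, -3.1, 6.0]
gripper_width: 0.0082
gripper_force: 61.5
```

```bash
python3 m.py 3
```

```text
27.15 j7 [ 0.15   0.129 -0.196] tz [0.054 0.049 0.042] turn [2.069 2.07  2.069] F [-5.621 -3.097  6.027]
```

Request:
{"name": "send_rows", "arguments": {"deltas": [{"claw": 2, "dx": 0, "dy": 0, "dz": 0, "rx": 0, "ry": 0, "rz": -0.01}, {"claw": 2, "dx": 0, "dy": 0, "dz": 0, "rx": 0, "ry": 0, "rz": -0.02}, {"claw": 2, "dx": 0, "dy": 0, "dz": 0, "rx": 0, "ry": 0, "rz": -0.03}, {"claw": 2, "dx": 0, "dy": 0, "dz": 0, "rx": 0, "ry": 0, "rz": -0.04}]}}

```text
clock: 27.7
tcp_pos: [0.5459, 0.1085, 0.04]
tcp_rot: [-3.141, 0.001, 0.941]
force: [-5.6, -3.9, 5.6]
gripper_width: 0.0084
gripper_force: 61.5
```

```bash
python3 m.py 3
```

```text
27.8 j7 [ 0.15   0.128 -0.195] tz [ 0.099  0.037 -0.003] turn [2.109 2.11  2.109] F [-5.646 -3.913  5.582]
```

Request:
{"name": "send_rows", "arguments": {"deltas": [{"claw": 2, "dx": 0, "dy": 0, "dz": 0, "rx": 0, "ry": 0, "rz": -0.01}, {"claw": 2, "dx": 0, "dy": 0, "dz": 0, "rx": 0, "ry": 0, "rz": -0.02}, {"claw": 2, "dx": 0, "dy": 0, "dz": 0, "rx": 0, "ry": 0, "rz": -0.03}, {"claw": 2, "dx": 0, "dy": 0, "dz": 0, "rx": 0, "ry": 0, "rz": -0.04}]}}

```text
clock: 28.35
tcp_pos: [0.5459, 0.1085, 0.04]
tcp_rot: [-3.141, 0.001, 0.901]
force: [-6.1, -3.2, 4.3]
gripper_width: 0.0081
gripper_force: 61.6
```

```bash
python3 m.py 3
```

```text
28.45 j7 [ 0.149  0.128 -0.196] tz [0.072 0.097 0.007] turn [2.149 2.15  2.149] F [-6.075 -3.188  4.298]
```

Request:
{"name": "send_rows", "arguments": {"deltas": [{"claw": 2, "dx": 0, "dy": 0, "dz": 0, "rx": 0, "ry": 0, "rz": -0.01}, {"claw": 2, "dx": 0, "dy": 0, "dz": 0, "rx": 0, "ry": 0, "rz": -0.02}, {"claw": 2, "dx": 0, "dy": 0, "dz": 0, "rx": 0, "ry": 0, "rz": -0.03}, {"claw": 2, "dx": 0, "dy": 0, "dz": 0, "rx": 0, "ry": 0, "rz": -0.04}]}}

```text
clock: 29.0
tcp_pos: [0.5459, 0.1085, 0.04]
tcp_rot: [-3.141, 0.001, 0.861]
force: [-5.5, -3.4, 5.8]
gripper_width: 0.0081
gripper_force: 61.6
```

```bash
python3 m.py 3
```

```text
29.1 j7 [ 0.137  0.116 -0.207] tz [0.093 0.056 0.042] turn [2.189 2.19  2.189] F [-5.511 -3.441  5.827]
```

Request:
{"name": "send_rows", "arguments": {"deltas": [{"claw": 2, "dx": 0, "dy": 0, "dz": 0, "rx": 0, "ry": 0, "rz": -0.01}, {"claw": 2, "dx": 0, "dy": 0, "dz": 0, "rx": 0, "ry": 0, "rz": -0.02}, {"claw": 2, "dx": 0, "dy": 0, "dz": 0, "rx": 0, "ry": 0, "rz": -0.03}, {"claw": 2, "dx": 0, "dy": 0, "dz": 0, "rx": 0, "ry": 0, "rz": -0.04}]}}

```text
clock: 29.65
tcp_pos: [0.5459, 0.1085, 0.04]
tcp_rot: [-3.141, 0.001, 0.821]
force: [-4.8, -2.4, 5.5]
gripper_width: 0.0081
gripper_force: 61.6
```

```bash
python3 m.py 3
```

```text
29.75 j7 [ 0.106  0.092 -0.226] tz [0.059 0.08  0.066] turn [2.229 2.23  2.229] F [-4.77  -2.433  5.531]
```

The tight onset shows clearly at turn ≈2.17, with the gauge climbing about 0.03 per step as described. Three more steps.

Request:
{"name": "send_rows", "arguments": {"deltas": [{"claw": 2, "dx": 0, "dy": 0, "dz": 0, "rx": 0, "ry": 0, "rz": -0.01}, {"claw": 2, "dx": 0, "dy": 0, "dz": 0, "rx": 0, "ry": 0, "rz": -0.02}, {"claw": 2, "dx": 0, "dy": 0, "dz": 0, "rx": 0, "ry": 0, "rz": -0.03}, {"claw": 2, "dx": 0, "dy": 0, "dz": 0, "rx": 0, "ry": 0, "rz": -0.04}]}}

```text
clock: 30.3
tcp_pos: [0.5459, 0.1085, 0.04]
tcp_rot: [-3.141, 0.001, 0.781]
force: [-5.7, -2.7, 6.5]
gripper_width: 0.0083
gripper_force: 61.6
```

```bash
python3 m.py 3
```

```text
30.4 j7 [ 0.084  0.065 -0.259] tz [0.11  0.093 0.068] turn [2.269 2.27  2.269] F [-5.674 -2.739  6.529]
```

Request:
{"name": "send_rows", "arguments": {"deltas": [{"claw": 2, "dx": 0, "dy": 0, "dz": 0, "rx": 0, "ry": 0, "rz": -0.01}, {"claw": 2, "dx": 0, "dy": 0, "dz": 0, "rx": 0, "ry": 0, "rz": -0.02}, {"claw": 2, "dx": 0, "dy": 0, "dz": 0, "rx": 0, "ry": 0, "rz": -0.03}, {"claw": 2, "dx": 0, "dy": 0, "dz": 0, "rx": 0, "ry": 0, "rz": -0.04}]}}

```text
clock: 30.95
tcp_pos: [0.5459, 0.1085, 0.04]
tcp_rot: [-3.141, 0.001, 0.741]
force: [-4.6, -3.2, 5.0]
gripper_width: 0.0086
gripper_force: 61.5
```

```bash
python3 m.py 3
```

```text
31.05 j7 [ 0.055  0.036 -0.289] tz [0.061 0.12  0.114] turn [2.309 2.31  2.309] F [-4.649 -3.151  5.03 ]
```

Request:
{"name": "send_rows", "arguments": {"deltas": [{"claw": 2, "dx": 0, "dy": 0, "dz": 0, "rx": 0, "ry": 0, "rz": -0.01}, {"claw": 2, "dx": 0, "dy": 0, "dz": 0, "rx": 0, "ry": 0, "rz": -0.02}, {"claw": 2, "dx": 0, "dy": 0, "dz": 0, "rx": 0, "ry": 0, "rz": -0.03}, {"claw": 2, "dx": 0, "dy": 0, "dz": 0, "rx": 0, "ry": 0, "rz": -0.04}]}}

```text
clock: 31.6
tcp_pos: [0.546, 0.1085, 0.04]
tcp_rot: [-3.141, 0.001, 0.701]
force: [-5.4, -3.3, 5.2]
gripper_width: 0.0085
gripper_force: 61.6
```

```bash
python3 m.py 8
```

```text
31.95 j7 [ 0.026  0.017 -0.311 -0.193 -0.14  -0.125 -0.123 -0.123] tz [0.222 0.129 0.115 0.122 0.138 0.156 0.121 0.155] turn [2.349 2.35  2.349 2.349 2.349 2.349 2.349 2.349] F [-5.405 -3.319  5.224]
```

Climb is about 0.125–0.14 now. One more 0.04 rad step puts it mid-window; then I let go and lift clear.

Request:
{"name": "send_rows", "arguments": {"deltas": [{"claw": 2, "dx": 0, "dy": 0, "dz": 0, "rx": 0, "ry": 0, "rz": -0.01}, {"claw": 2, "dx": 0, "dy": 0, "dz": 0, "rx": 0, "ry": 0, "rz": -0.02}, {"claw": 2, "dx": 0, "dy": 0, "dz": 0, "rx": 0, "ry": 0, "rz": -0.03}, {"claw": 2, "dx": 0, "dy": 0, "dz": 0, "rx": 0, "ry": 0, "rz": -0.04}]}}

```text
clock: 32.5
tcp_pos: [0.5459, 0.1085, 0.04]
tcp_rot: [-3.141, 0.001, 0.661]
force: [-4.9, -3.0, 4.3]
gripper_width: 0.0086
gripper_force: 61.5
```

```bash
python3 m.py 10
```

```text
32.95 j7 [-0.002 -0.025 -0.347 -0.227 -0.174 -0.16  -0.159 -0.159 -0.16  -0.16 ] tz [0.245 0.203 0.238 0.171 0.13  0.155 0.124 0.171 0.147 0.194] turn [2.389 2.39  2.389 2.389 2.389 2.389 2.389 2.389 2.389 2.389] F [-4.898 -2.974  4.26 ]
```

Request:
{"name": "send_rows", "arguments": {"deltas": [{"claw": 15, "dx": 0, "dy": 0, "dz": 0, "rx": 0, "ry": 0, "rz": 0}, {"claw": 25, "dx": 0, "dy": 0, "dz": 0, "rx": 0, "ry": 0, "rz": 0}, {"claw": 35, "dx": 0, "dy": 0, "dz": 0, "rx": 0, "ry": 0, "rz": 0}, {"claw": 35, "dx": 0, "dy": 0, "dz": 0, "rx": 0, "ry": 0, "rz": 0}, {"claw": 35, "dx": 0, "dy": 0, "dz": 1, "rx": 0, "ry": 0, "rz": 0}, {"claw": 35, "dx": 0, "dy": 0, "dz": 3, "rx": 0, "ry": 0, "rz": 0}, {"claw": 35, "dx": 0, "dy": 0, "dz": 7, "rx": 0, "ry": 0, "rz": 0}, {"claw": 35, "dx": -4, "dy": 0, "dz": 12, "rx": 0, "ry": 0, "rz": 0}, {"claw": 35, "dx": -5, "dy": 0, "dz": 16, "rx": 0, "ry": 0, "rz": 0}, {"claw": 35, "dx": -5, "dy": 0, "dz": 16, "rx": 0, "ry": 0, "rz": 0}, {"claw": 35, "dx": -5, "dy": 0, "dz": 16, "rx": 0, "ry": 0, "rz": 0}, {"claw": 35, "dx": -5, "dy": 0, "dz": 16, "rx": 0, "ry": 0, "rz": 0}]}}

```text
clock: 34.5
tcp_pos: [0.4962, 0.1084, 0.1995]
tcp_rot: [-3.141, 0.001, 0.66]
force: [-0.0, -1.0, 0.5]
gripper_width: 0.0299
gripper_force: 0.0
```

```bash
python3 m.py 1
python3 - <<'E'
from h import *
c=wrist("w6");im=c["image"];print(c["pos"],c["rot"])
# feet and cam: predicted pixels via search of dark blobs
W=np.eye(4);W[:3,:3]=R.from_euler("xyz",c["rot"]).as_matrix();W[:3,3]=c["pos"];Mi=np.linalg.inv(W@c["hand_eye"])
def proj(p):
    q=Mi[:3,:3]@p+Mi[:3,3];r=np.hypot(q[0],q[1]);K=c["camera_matrix"];return K[:2,2]+q[:2]/r*np.arctan2(r,q[2])*K[0,0]
M=R.from_euler("z",.23).as_matrix()[:2,:2];o=np.array([.562,.0405])
out=[]
for x,y in((.062,-.011),(-.062,-.011),(.062,.271),(-.062,.271)):
    p=proj(np.r_[o+M@[x,y],.083])
    try:
        q,a=centroid(im,p,11,dark);w=wplane(c,q,.083)[0,:2];print(p.round(),q.round(1),a,(M.T@(w-o)*1000).round(1))
    except Exception as e:print(p.round(),e)
E
```

```text
34.5 j7 [0.005] tz [0.037] turn [2.391] F [-0.005 -0.988  0.504]
[0.49614422 0.10846919 0.19938913] [-3.14069492e+00  1.14272744e-03  6.59791450e-01]
[439. 137.] [436.5 139. ] 268 [59.7 -9.7]
[371. 264.] [368.4 264.2] 218 [-63.3  -9.3]
[128.   1.] [128.5   4.4] 167 [ 59.1 269.1]
[ 79. 136.] [ 80.  136.4] 220 [-61.5 269.8]
```

```bash
python3 -c "
from workcell import robot
print(robot.hand_in())"
```

```text
the job is handed in; nothing more can be done
None
```

The leg is pushed fully in and the cam is turned clockwise to about 2.39 rad, roughly 0.16 N m above free (0.12–0.2 is firmly tight); I let go, lifted clear and handed in at about 35 s, with no contact reading suggesting the arm touched anything else.

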